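# Nest the saucepans with their handles fanned

### The job

The blue-handled middle saucepan is nested in the black-handled large one, but its handle lies over the large pan's handle. First push the blue handle round about 45 degrees, either way, without lifting that pan out or shifting the large pan away; then set the red-handled small pan fully down inside the middle one, lowering it rather than dropping it, so that the three handles fan out in order of size like a hand of cards, about 45 degrees between neighbours. Let go, and leave the other crockery where it stands.

Things in the scene. Friction and masses are not known exactly. Their poses are not given: they have to be found in the camera images.
- large_pan: Large pan, loose on the table, about 0.6 kg: steel pan, rim 110 mm, flat bottom 102 mm across, 45 mm tall, walls 3, floor 4 mm thick. Origin: centre of the underside, z up, x along its level black handle
- middle_pan: Middle pan, about 0.3 kg: steel pan, rim 92 mm, flat bottom 84 mm across, 56 mm tall, walls 3, floor 4 mm thick. Origin: centre of the underside, z up, x along its level blue handle. It stands loose on the large pan's floor (origin 4 mm above the large pan's), with some 7 mm of play sideways, and turns with light sliding friction
- small_pan: Small pan, about 0.2 kg, on the table apart from the others: steel pan, rim 72 mm, flat bottom 64 mm across, 66 mm tall, walls 3, floor 4 mm thick. Origin: centre of the underside, z up, x along its level red handle. When nested its origin is 4 mm above the middle pan's and its handle passes 4 mm over the middle pan's rim
- large_pan_tip (a point): outer end of the black handle, at half its thickness. The handle is a straight bar 14 mm wide, 10 mm thick, about 83 mm long, top level with the rim, ending 138 mm from the pan's axis. 
- middle_pan_tip (a point): outer end of the blue handle, at half its thickness. The handle is a straight bar 14 mm wide, 10 mm thick, about 83 mm long, top level with the rim, ending 129 mm from the pan's axis. At first it lies over the black handle, within about 12 degrees, with 5 mm of air between them.
- small_pan_tip (a point): outer end of the red handle, at half its thickness. The handle is a straight bar 14 mm wide, 10 mm thick, about 83 mm long, top level with the rim, ending 119 mm from the pan's axis. 
- jug_a: bystander: steel vacuum jug with black lid and handle, 104 mm wide, 165 mm tall, at the left; origin at the centre of its underside
- jug_b: bystander: the same kind of jug, at the right
- stopper: bystander: black jug stopper, 60 mm wide, 34 mm tall, near the robot; origin at the centre of its underside
- tumbler: bystander: green glass tumbler upside down, 68 mm wide, 85 mm tall, beyond the pans; origin at the centre of its underside
- bowl: bystander: white bowl, 90 mm wide, 45 mm tall, near left; origin at the centre of its underside
- spoon: bystander: steel spoon lying down, 200 mm long, near right
Not all that is in view belongs to the job. Leave any orange look-alike of the small_pan alone.

How it is judged (in metres and radians):
On the way, in this order (a step that is already met when the one before it is completed fails the run):
1. the middle pan, still nested flat, has its handle pushed 25 to 65 degrees to one side of the large pan's handle (angle between the x axis of middle_pan and the x axis of large_pan, either way round between 0.44 and 1.13 rad and x of middle_pan_tip in the frame of large_pan above 0.02 m and (y of middle_pan_tip in the frame of large_pan above 0.02 m or y of middle_pan_tip in the frame of large_pan below -0.02 m) and z of middle_pan in the frame of large_pan between -0.001 and 0.009 m and horizontal distance between middle_pan and large_pan below 0.02 m and angle between middle_pan's own z axis and vertical below 0.08 rad), for 0.2 s.
2. the small pan, still held, is lowered into the middle pan to within about 15 mm of its floor (z of small_pan in the frame of middle_pan between -0.001 and 0.02 m and horizontal distance between small_pan and middle_pan below 0.025 m and contact force between the fingers and small_pan above 0.3 N), for 0.05 s.
At the end, for the whole second after the job is handed in: Large pan flat on the table, within 70 mm of its start; middle pan flat on its floor, small pan flat on the middle one's (within 5 mm, 4.5 degrees). Middle handle 25 to 65 degrees to one side of the large one, small handle 25 to 65 further to the same side. All at rest (all of step 1 and angle between the x axis of small_pan and the x axis of middle_pan, either way round between 0.44 and 1.13 rad and x of small_pan_tip in the frame of middle_pan above 0.02 m and (y of small_pan_tip in the frame of middle_pan above 0.02 m or y of small_pan_tip in the frame of middle_pan below -0.02 m) and ((y of middle_pan_tip in the frame of large_pan above 0.02 m and y of small_pan_tip in the frame of middle_pan above 0.02 m) or (y of middle_pan_tip in the frame of large_pan below -0.02 m and y of small_pan_tip in the frame of middle_pan below -0.02 m)) and z of small_pan in the frame of middle_pan between -0.001 and 0.009 m and horizontal distance between small_pan and middle_pan below 0.02 m and angle between each of small_pan, large_pan's own z axis and vertical below 0.08 rad and height (world z) of large_pan below 0.01 m and distance of large_pan from where it was at the start of the episode below 0.07 m and linear speed of each of small_pan, middle_pan, large_pan below 0.02 m/s); the robot touches nothing.
It fails at once if the middle pan is lifted more than about 15 mm off the large pan's floor (z of middle_pan in the frame of large_pan above 0.02 m).
It fails at once if a bystander (jug, stopper, tumbler, bowl or spoon) is moved more than 30 mm (distance of any of jug_a, jug_b, stopper, tumbler, bowl, spoon from where it was at the start of the episode above 0.03 m).
It also fails if it takes over 59 s, if anything falls off the work surface, if the arm or the gripper's body presses on something with over 40 N, if the wrist force passes 120 N, or if a joint passes its speed limit or range.

### The arm

A 6-joint arm with a two-finger parallel gripper is mounted at the origin on the work surface. World frame = base frame: x ahead of the robot, y to its left, z up, the work surface at z = 0. Lengths are in mm, angles in rad, forces in N, time in s.
With the tool pointing down it reaches from about 300 to 775 mm from the base axis. Payload 14.6 kg.
Tool frame: the origin (TCP) lies between the finger pads; the fingertips stand 25 mm ahead of it and the grasp point (between the pads) lies 6 mm ahead of it; z points along the fingers, y is the line along which they close (so a half turn about z gives the same grasp; the last joint's range is limited). The gripper opens to 94 mm and grips with 3 to 60 N. Pads are 16 mm wide; open, the fingers measure 119 mm over their backs; the gripper's body (75 mm by 177 mm) begins 78 mm behind the grasp point.
Start: joints at [-1.296, 0.3, 1.521, -0, 1.321, -0.067], TCP at [184.344, -518.176, 230.446] pointing down, gripper open.
Joint ranges: [-3.03, 3.03], [-0.79, 2.21], [0.23, 2.52], [-1.04, 4.18], [0, 3.07], [-2.55, 2.55]. Speed limits (rad/s): [2.22, 2.22, 2.57, 3.14, 3.14, 3.14].

### API

Orientations are given as [roll, pitch, yaw] about the fixed x, y, z axes, in that order (R = Rz(yaw) Ry(pitch) Rx(roll)).
In Python, from cell import manip gives the robot as it stands. The module is installed in compiled form; this text tells all that it offers.
- The arm moves only by the tool step_arm, never from a script. Its argument "series" is one flat list of numbers, 5 for each row, row after row: the shift along the world's x, y, z in mm, then the turn about the world's z in rad, then the closure, from 0 (fully open) to 1 (shut). In form: [dx, dy, dz, spin, jaw, dx, dy, dz, spin, jaw, ...]. A call has 1 to 20 rows; each row shifts and turns the commanded pose from where the row before left it; what a row does not reach is not made up. A row lasts 1/8 s, in which the tool goes at most 62.5 mm and 10.7 degrees, less where a joint would pass 70% of its speed; a pose out of reach is approached as far as the arm can. A call is refused whole if a number of a shift passes 62.5 or a number of a turn 0.188, either way. A call with a gripper value outside its range is refused whole. The fingers move at their own pace and stop on an object; "squeeze" is the grip in N (left out, the last holds). Time passes only in rows, so rows that do not move let the fingers close. It gives the time, the measured TCP pose, the force, the opening and the grip force at its end, in the units of the state.
- manip.read_state(): the state, without advancing time (a new reading comes with each control period).
- manip.camera(name): name is "side" or "top"; returns (picture, depth): 384x512x3 uint8, blue, green, red; 384x512 float32, mm along the optical axis (not along the pixel's ray), 0 where there is no reading.
- manip.camera_info(name): a dict with "fovy" (degrees; the focal length in pixels is half the picture's height over the tangent of half this angle, whatever the lens; pixels are square), "cx", "cy" (the principal point, pixels), "k1" (the pictures are not rectified: a ray, as slopes to the right and down, at radius r is drawn at 1 + k1 r^2 times it, then the intrinsics apply), "eye" and "orientation" of the camera in the world. Camera axes: x right, y down, z forward; pixel columns grow to the right and rows downward; lengths in mm; the calibration is good to about 2 mm. A picture is of the moment at which its call begins. camera_info takes no time and is no camera call.
- manip.sign_off(): hands the job in; it is judged then, once.
The state is a dict: "clock": time; "joints": joint angles; "qd": joint speeds; "effort": joint torques, N m; "eef_pos": TCP position; "eef_rot": TCP orientation; "wrist_force": force on the tool from outside, world axes, zero at the start; "moment": the same for the moment, N m; "finger_gap": finger opening in mm; "finger_force": force on a finger pad.
Only numpy, scipy, OpenCV 4.12 (cv2) and the standard library are available. Lean on these libraries where they do the work, as an engineer would, in place of code of your own. Each camera call takes 0.05 s, during which the arm holds its last target. There are 200 camera calls.

## Working session

There is one attempt and no reset: what is moved stays moved. The work goes in short steps, Python scripts to look and compute and a tool call to move; the robot and the scene stay as the last step left them, time stands still between calls to the robot, and variables do not carry over. Pictures are saved under pics/ and viewed, at most 10 in all, crops included, and the job is handed in when it is done.

Besides the shell and the picture viewer there is one more tool, called after ">>>" as name(argument=value, ...), one argument or row to a line, values as JSON. step_arm: Moves the arm, as the interface text tells. Its arguments: {"type":"object","properties":{"series":{"type":"array"},"squeeze":{"type":"number"}},"required":["series"]}

```bash
mkdir -p pics; cat > h.py <<'E'
import numpy as np, cv2
from cell import manip
from scipy.spatial.transform import Rotation as R
def K(i):
    f=192/np.tan(np.radians(i["fovy"])/2); return f
def pose(i):
    o=np.array(i["orientation"]); 
    return o if o.shape==(3,3) else R.from_euler('xyz',o).as_matrix()
def ray(i,u,v):
    f=K(i); k=np.array([[f,0,i["cx"]],[0,f,i["cy"]],[0,0,1.]])
    p=cv2.undistortPoints(np.array([[[u,v]]],float),k,np.array([i["k1"],0,0,0,0.]))[0,0]
    return pose(i)@np.array([p[0],p[1],1.])
def onplane(i,u,v,z):
    d=ray(i,u,v); e=np.array(i["eye"]); return e+d*(z-e[2])/d[2]
def deproj(i,u,v,dep):
    return np.array(i["eye"])+ray(i,u,v)*dep
E
python3 - <<'E'
from h import *
ims=[]
for n in("side","top"):
    p,d=manip.camera(n); i=manip.camera_info(n); print(n,i); cv2.imwrite(f"pics/{n}0.png",p); np.save(n+"0.npy",d)
print(manip.read_state())
E
```

```text
side {'fovy': 42.70701040433971, 'cx': 258.3177684532783, 'cy': 188.954083172522, 'k1': -0.07980972572562738, 'eye': array([-413.31629212, 1139.71818517, 1078.55591229]), 'orientation': array([-2.17508701,  0.02264664, -2.46689151])}
top {'fovy': 53.687111672536254, 'cx': 258.0707219848122, 'cy': 186.9171855661893, 'k1': -0.04953451006164713, 'eye': array([ 441.80248219,   -1.58850746, 1170.07596666]), 'orientation': array([-3.06410929e+00, -1.49555172e-03, -1.59434792e+00])}
{'clock': 0.1, 'joints': array([-1.29557821e+00,  3.00415532e-01,  1.52153584e+00, -3.42718669e-05,
        1.32070214e+00, -6.66062446e-02]), 'qd': array([-0.00069517, -0.00193733, -0.00066399, -0.00088043,  0.00132543,
       -0.00010058]), 'effort': array([ 4.63634660e-04, -5.32648051e+01, -3.53285801e+01,  7.08997459e-02,
        2.34483078e-02, -6.33535251e-05]), 'eef_pos': array([ 184.29050299, -517.97428977,  229.93593356]), 'eef_rot': array([-3.14053193e+00, -3.74848233e-05,  3.41832839e-01]), 'wrist_force': array([0.00456512, 0.13295717, 0.15526056]), 'moment': array([ 0.03697262, -0.00909582,  0.01132377]), 'finger_force': 0.0, 'finger_gap': 93.78949938651104}
```

View pics/top0.png

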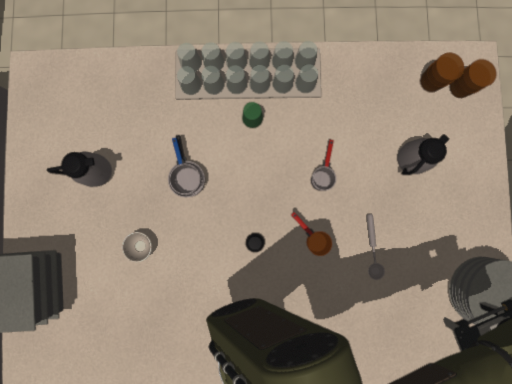

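View pics/side0.png

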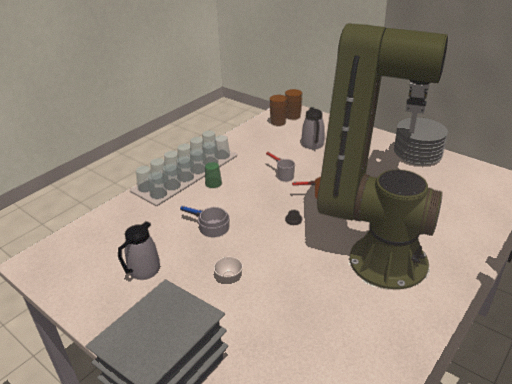

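The two red-handled pans in the top view are a steel one (rim at 322,178, handle up to 330,142) and an orange-bodied one (319,243). The steel one fits "steel pan, red handle"; the orange one is the look-alike. I'll confirm in a crop while measuring.

```bash
python3 - <<'E'
from h import *
p=cv2.imread("pics/top0.png"); i=manip.camera_info("top"); d=np.load("top0.npy")
a=cv2.resize(p[125:205,160:215],None,fx=7,fy=7,interpolation=cv2.INTER_CUBIC); b=cv2.resize(p[125:205,295:350],None,fx=7,fy=7,interpolation=cv2.INTER_CUBIC)
cv2.imwrite("pics/crop0.png",np.hstack([a,b]))
hsv=cv2.cvtColor(p,cv2.COLOR_BGR2HSV); H,S,V=cv2.split(hsv)
def ms(mask,z,name,box):
    m=np.zeros_like(mask);x0,x1,y0,y1=box;m[y0:y1,x0:x1]=mask[y0:y1,x0:x1]
    v,u=np.nonzero(m); P=np.array([onplane(i,*q,z) for q in zip(u,v)])[:,:2]
    c=P.mean(0); w,e=np.linalg.eigh(np.cov((P-c).T)); ax=e[:,1]; t=(P-c)@ax
    print(name,len(u),c.round(1),"ang",np.degrees(np.arctan2(*ax[::-1])).round(1),"ends",(c+ax*t.min()).round(),(c+ax*t.max()).round())
ms(((H>100)&(H<130)&(S>120)&(V>50)),60,"blue",(160,215,125,175))
ms((V<60)&~((H>100)&(H<130)&(S>120)&(V>50)),45,"black",(160,215,125,170))
ms(((H<8)|(H>172))&(S>130),66,"red",(315,345,130,180))
# depth points: rims
def rim(box,zlo,zhi):
    x0,x1,y0,y1=box; P=np.array([deproj(i,u,v,d[v,u]) for v in range(y0,y1) for u in range(x0,x1) if d[v,u]>0])
    Q=P[(P[:,2]>zlo)&(P[:,2]<zhi)]
    (c,s,an)=cv2.fitEllipse(Q[:,:2].astype(np.float32)) if len(Q)>5 else (0,0,0)
    mc,r=cv2.minEnclosingCircle(Q[:,:2].astype(np.float32)); print(box,len(Q),"enc",np.round(mc,1),round(r,1),"zmax",P[:,2].max().round(1))
rim((165,210,162,200),52,75); rim((165,210,162,200),35,75); rim((305,340,165,195),55,80)
E
```

```text
blue 101 [640.7 231.2] ang -167.5 ends [679. 240.] [604. 223.]
black 96 [652.5 224.7] ang -166.9 ends [690. 233.] [610. 215.]
red 108 [ 623.2 -214.7] ang 167.2 ends [ 662. -224.] [ 585. -206.]
(165, 210, 162, 200) 154 enc [562.6 212.4] 49.6 zmax 66.0
(165, 210, 162, 200) 356 enc [559.6 209.5] 55.3 zmax 66.0
(305, 340, 165, 195) 121 enc [ 552.8 -198.1] 38.7 zmax 69.5
```

View pics/crop0.png

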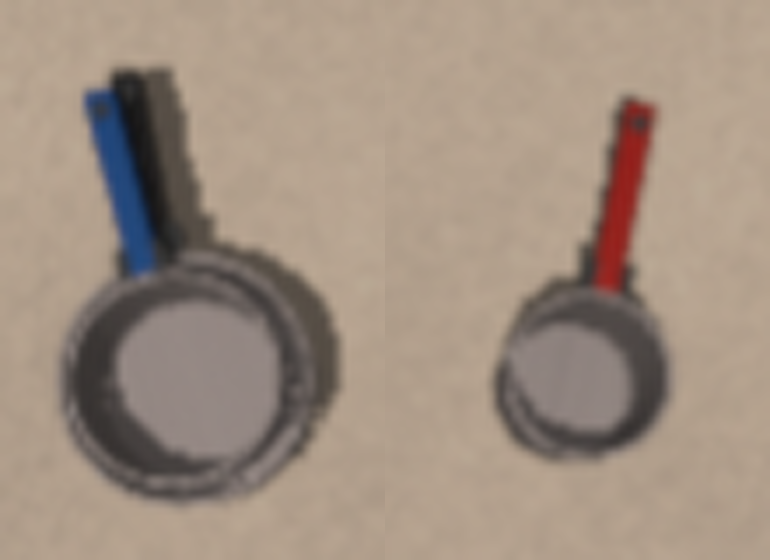

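The crop confirms it: steel bowl with a red handle at right. At left, the blue handle lies slightly on the +y side of the black one. I'll swing blue to +y, starting with closed fingers to a point beside the handle.

>>> step_arm(
  series=[20,30,0,-0.0065,1,20,30,0,-0.0065,1,20,30,0,-0.0065,1,20,30,0,-0.0065,1,20,30,0,-0.0065,1,20,30,0,-0.0065,1,20,30,0,-0.0065,1,20,30,0,-0.0065,1,20,30,0,-0.0065,1,20,30,0,-0.0065,1,20,30,0,-0.0065,1,20,30,0,-0.0065,1,20,30,0,-0.0065,1,20,30,0,-0.0065,1,20,30,0,-0.0065,1,20,30,0,-0.0065,1,20,30,0,-0.0065,1,20,30,0,-0.0065,1,20,30,0,-0.0065,1,20,30,0,-0.0065,1],
)

```text
clock: 2.6
eef_pos: [584.8, 82.9, 230.1]
eef_rot: [-3.142, 0.001, 0.212]
wrist_force: [0.1, -0.1, -0.3]
finger_gap: 0.3
finger_force: 0.0
```

>>> step_arm(
  series=[16,20,0,0,1,16,20,0,0,1,16,20,0,0,1,16,20,0,0,1,17,17,0,0,1,0,0,-30,0,1,0,0,-30,0,1,0,0,-30,0,1,0,0,-30,0,1,0,0,-20,0,1,0,0,-14,0,1,0,0,0,0,1],
)

```text
clock: 4.1
eef_pos: [665.1, 178.8, 75.8]
eef_rot: [-3.142, 0.001, 0.212]
wrist_force: [0.3, -0.5, -0.3]
finger_gap: 0.5
finger_force: 0.0
```

```bash
python3 - <<'E'
from h import *
p,d=manip.camera("top"); q,_=manip.camera("side")
a=cv2.resize(p[110:220,150:240],None,fx=4,fy=4,interpolation=cv2.INTER_CUBIC)
b=cv2.resize(q[160:270,150:240],None,fx=4,fy=4,interpolation=cv2.INTER_CUBIC)
cv2.imwrite("pics/c1.png",np.hstack([a,b]))
E
```

```text
(no output)
```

View pics/c1.png

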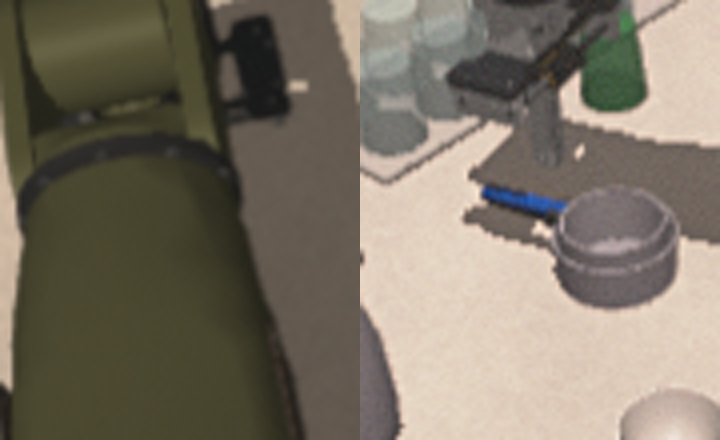

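The side view shows the finger (crop 545,160) just beyond the blue handle, with both pans nested and undisturbed. Pushing round in an arc.

>>> step_arm(
  series=[-1,8,0,0,1,-1,8,0,0,1,-1,8,0,0,1,0,8,0,0,1,0,7,0,0.064,1,-1,7,0,0.064,1,-1,6,0,0.064,1,-2,6,0,0.064,1,-2,6,0,0.064,1,-2,6,0,0.064,1,-3,6,0,0.064,1,-3,6,0,0.064,1,-3,6,0,0.064,1],
)

```text
clock: 5.82
eef_pos: [645.3, 267.4, 76.5]
eef_rot: [3.141, -0.0, 0.79]
wrist_force: [0.2, -0.0, 0.2]
finger_gap: 0.2
finger_force: 0.3
```

```bash
python3 - <<'E'
from h import *
q,_=manip.camera("side"); s=manip.read_state(); print(s["eef_pos"],s["wrist_force"])
b=cv2.resize(q[160:270,140:260],None,fx=5,fy=5,interpolation=cv2.INTER_CUBIC)
cv2.imwrite("pics/c2.png",b)
E
```

```text
[644.92163819 268.10060935  76.51726254] [ 0.17823634 -0.44583787 -0.75426241]
```

View pics/c2.png

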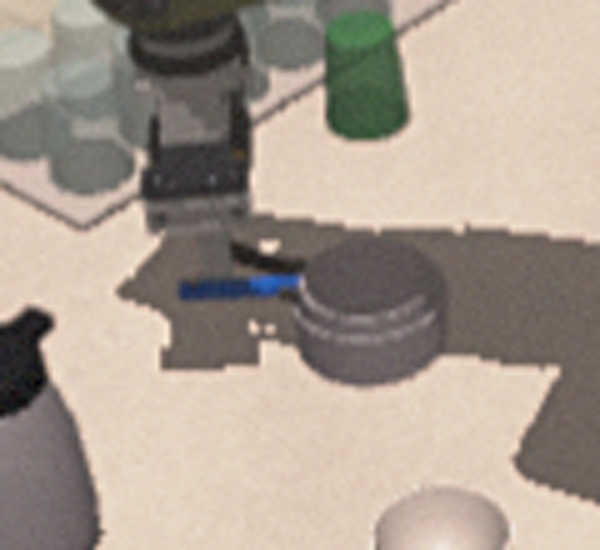

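>>> step_arm(
  series=[-3,4,0,0.06,1,-4,5,0,0.06,1,-4,4,0,0.05,1,0,0,0,0,1,6,-5,0,0,1,8,-5,0,0,1,0,0,30,0,0.9,0,0,40,0,0.8,0,-10,40,0,0.5,0,-40,0,-0.1,0.3,0,-40,0,-0.1,0.3,0,-40,0,-0.1,0.3,0,-40,0,-0.1,0.3,0,-40,0,-0.1,0.3,0,-40,0,-0.1,0.3,0,-40,0,-0.1,0.3,0,-40,0,-0.1,0.3],
)

```text
clock: 8.0
eef_pos: [648.5, -62.3, 186.5]
eef_rot: [3.142, -0.0, 0.153]
wrist_force: [-0.1, 0.5, -0.4]
finger_gap: 65.6
finger_force: 0.0
```

```bash
cat > m.py <<'E'
from h import *
def measure(tag,z_blue=55,z_black=40,z_red=None,red=None):
    p,d=manip.camera("top"); i=manip.camera_info("top"); cv2.imwrite(f"pics/{tag}.png",p)
    H,S,V=cv2.split(cv2.cvtColor(p,cv2.COLOR_BGR2HSV))
    bl=(H>100)&(H<130)&(S>120)&(V>50)
    def ms(mask,z,name,box):
        m=np.zeros_like(mask);x0,x1,y0,y1=box;m[y0:y1,x0:x1]=mask[y0:y1,x0:x1]
        n,l,st,_=cv2.connectedComponentsWithStats(m.astype(np.uint8)); k=1+st[1:,4].argmax()
        v,u=np.nonzero(l==k); P=np.array([onplane(i,*q,z) for q in zip(u,v)])[:,:2]
        c=P.mean(0); w,e=np.linalg.eigh(np.cov((P-c).T)); ax=e[:,1]; t=(P-c)@ax
        print(name,len(u),"ang",np.degrees(np.arctan2(*ax[::-1])).round(1),"ends",(c+ax*t.min()).round(),(c+ax*t.max()).round())
    ms(bl,z_blue+5,"blue",(100,240,110,260)); ms((V<60)&~bl,45,"black",(160,215,115,175))
    if red: ms(((H<8)|(H>172))&(S>130),z_red,"red",red)
    P=np.array([deproj(i,u,v,d[v,u]) for v in range(150,210) for u in range(155,215) if d[v,u]>0])
    for zl,zh in((36,75),(52,75)):
        Q=P[(P[:,2]>zl)&(P[:,2]<zh)]; x=np.linalg.norm(Q[:,:2]-[560,210],axis=1)<62
        mc,r=cv2.minEnclosingCircle(Q[x][:,:2].astype(np.float32)); print("rim",zl,np.round(mc,1),round(r,1))
    return p,d,i
E
python3 -c "
from m import *
p,d,i=measure('top2')
cv2.imwrite('pics/c3.png',cv2.resize(p[100:220,120:360],None,fx=3.3,fy=3.3))"
```

```text
blue 72 ang 49.9 ends [585. 250.] [629. 302.]
black 92 ang -170.3 ends [689. 232.] [615. 220.]
rim 36 [563.  211.4] 58.8
rim 52 [560.6 218.5] 53.9
```

View pics/c3.png

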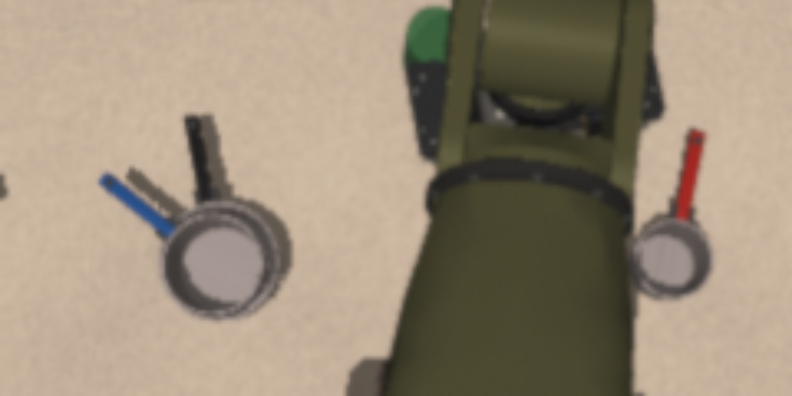

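Blue is now at about 50° and black at about 9.5°, so 40° apart, and the pans are nested. Next: better rim centres, leaving out the handle sectors.

```bash
cat > rim.py <<'E'
from h import *
from scipy.optimize import least_squares
def rims(targets,cams=("top","side")):
    for cam in cams:
        p,d=manip.camera(cam); i=manip.camera_info(cam)
        v,u=np.nonzero(d); f=K(i); k=np.array([[f,0,i["cx"]],[0,f,i["cy"]],[0,0,1.]])
        n=cv2.undistortPoints(np.stack([u,v],1).astype(float)[:,None],k,np.array([i["k1"],0,0,0,0.]))[:,0]
        P=np.array(i["eye"])+(np.c_[n,np.ones(len(n))]*d[v,u][:,None])@pose(i).T
        for name,c,r,zt,han in targets:
            c=np.array(c,float)
            for _ in range(4):
                q=P[(abs(P[:,2]-zt)<4)]; w=q[:,:2]-c; rr=np.hypot(*w.T)
                a=np.degrees(np.arctan2(w[:,1],w[:,0]))
                ok=(abs(rr-r+1.5)<9)
                for h in han: ok&=abs((a-h+180)%360-180)>20
                Q=q[ok][:,:2]
                if len(Q)<6: print(cam,name,"few");break
                s=least_squares(lambda x:np.hypot(*(Q-x).T)-(r-1.5),c,loss="soft_l1"); c=s.x
            else: print(cam,name,c.round(1),len(Q),"z",q[ok][:,2].mean().round(1),"resid",np.abs(s.fun).mean().round(1))
E
python3 -c "
from rim import *
rims([('mid',(550,208),46,60,[50]),('large',(555,210),55,45,[10,50]),('small',(547,-197),36,66,[-13])])"
```

```text
top mid [555.7 211.9] 96 z 59.8 resid 0.9
top large [560.  208.8] 93 z 45.2 resid 1.8
top small [ 550.1 -197.7] 70 z 66.0 resid 1.4
side mid [552.6 215.3] 75 z 59.0 resid 2.0
side large [558.5 210.6] 84 z 44.5 resid 3.0
side small [ 547.  -196.2] 41 z 65.1 resid 2.3
```

>>> step_arm(
  series=[-7.5,-30,0,-0.077,0.3,-7.5,-30,0,-0.077,0.3,-7.5,-30,0,-0.077,0.3,-7.5,-30,0,-0.077,0.3,-7.5,-29.5,0,-0.075,0.3,0,0,-30,0,0.3,0,0,-30,0,0.3,0,0,-30,0,0.3,0,0,-20,0,0.3,0,0,-8,0,0.3,0,0,0,0,0.3],
)

```text
clock: 9.52
eef_pos: [611.1, -209.6, 68.7]
eef_rot: [-3.142, -0.0, -0.225]
wrist_force: [-0.0, 0.6, -0.1]
finger_gap: 65.7
finger_force: 0.0
```

>>> step_arm(
  series=[0,0,0,0,0.6,0,0,0,0,1,0,0,0,0,1,0,0,0,0,1,0,0,0,0,1,0,0,0,0,1],
  squeeze=45,
)

```text
clock: 10.28
eef_pos: [610.8, -209.7, 68.5]
eef_rot: [3.142, -0.0, -0.225]
wrist_force: [-0.2, 0.3, 1.0]
finger_gap: 13.5
finger_force: 44.9
```

>>> step_arm(
  series=[0,0,10,0,1,0,0,20,0,1,0,0,30,0,1,0,0,30,0,1,0,0,20,0,1,-3.5,30,0,0.11,1,-3.5,30,0,0.11,1,-3.5,30,0,0.11,1,-3.5,30,0,0.11,1,-3.5,30,0,0.11,1,-3.5,30,0,0.11,1,-3.5,30,0,0.11,1,-3.5,30,0,0.11,1],
)

```text
clock: 11.9
eef_pos: [582.8, 31.3, 180.0]
eef_rot: [3.141, -0.001, 0.658]
wrist_force: [-0.4, 0.1, -1.8]
finger_gap: 13.4
finger_force: 44.9
```

>>> step_arm(
  series=[-3.5,30,0,0.11,1,-3.5,30,0,0.11,1,-3.5,30,0,0.11,1,-3.5,30,0,0.11,1,-4,30,0,0.11,1,-4,30,0,0.11,1,-4,30,0,0.11,1,-4,20,0,0.12,1,-2,15,0,0.11,1,0,0,0,0,1,0,0,0,0,1],
)

```text
clock: 13.28
eef_pos: [551.0, 274.8, 179.1]
eef_rot: [3.141, -0.0, 1.652]
wrist_force: [0.7, 0.1, -3.3]
finger_gap: 13.8
finger_force: 44.9
```

```bash
python3 -c "
from rim import *
print(manip.read_state()['eef_pos'],manip.read_state()['eef_rot'])
rims([('mid',(555,213),46,60,[50,95]),('small',(555,213),36,176,[95])],('side',))
q,_=manip.camera('side'); cv2.imwrite('pics/c4.png',cv2.resize(q[120:270,120:280],None,fx=4,fy=4,interpolation=cv2.INTER_CUBIC))"
```

```text
[550.98805182 274.80964155 179.10054208] [ 3.14108025e+00 -9.93032371e-05  1.65205835e+00]
side mid [552.7 215.3] 62 z 58.7 resid 1.9
side small [555.7 212.9] 26 z 174.9 resid 1.6
```

View pics/c4.png

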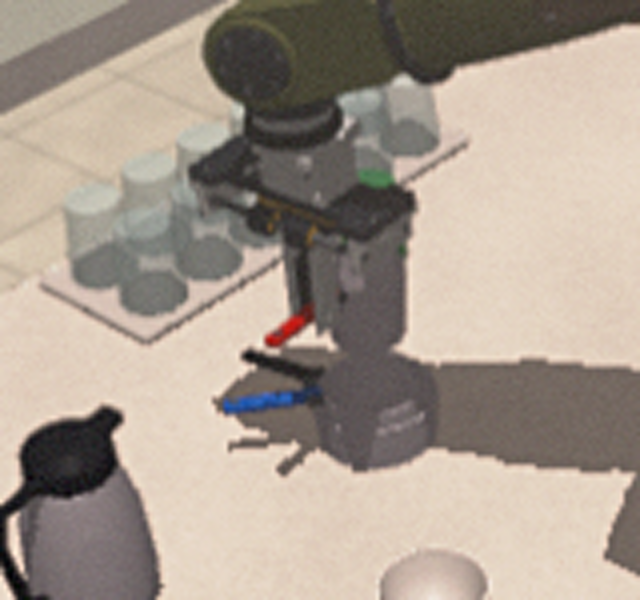

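Pan hangs level above the middle one; offset is about (+3, −2.4) mm. Correct and lower.

>>> step_arm(
  series=[-2,2,-15,0,1,0,0,-20,0,1,0,0,-10,0,1,0,0,-8,0,1,0,0,-8,0,1,0,0,-8,0,1,0,0,0,0,1],
)

```text
clock: 14.25
eef_pos: [548.6, 277.2, 108.9]
eef_rot: [-3.141, 0.0, 1.655]
wrist_force: [0.0, -0.8, -4.0]
finger_gap: 13.2
finger_force: 44.9
```

>>> step_arm(
  series=[0,0,-6,0,1,0,0,-6,0,1,0,0,-6,0,1,0,0,-5,0,1,0,0,0,0,1],
)

```text
clock: 14.88
eef_pos: [548.7, 277.3, 86.0]
eef_rot: [-3.141, 0.0, 1.655]
wrist_force: [0.4, -0.6, -3.0]
finger_gap: 13.1
finger_force: 44.9
```

>>> step_arm(
  series=[0,0,-3,0,1,0,0,-2,0,1,0,0,-2,0,1,0,0,-1,0,1,0,0,0,0,1],
)

```text
clock: 15.5
eef_pos: [548.8, 277.3, 78.4]
eef_rot: [-3.142, 0.0, 1.655]
wrist_force: [0.1, 0.5, -2.8]
finger_gap: 13.6
finger_force: 44.9
```

>>> step_arm(
  series=[0,0,-1,0,1,0,0,-1,0,1,0,0,0,0,1],
)

```text
clock: 15.88
eef_pos: [548.9, 277.4, 76.6]
eef_rot: [3.141, -0.0, 1.655]
wrist_force: [-0.3, 0.4, -0.2]
finger_gap: 13.6
finger_force: 44.9
```

>>> step_arm(
  series=[0,0,-0.5,0,1,0,0,0,0,0.82,0,0,0,0,0.75,0,0,0,0,0.7,0,0,0,0,0.7,0,0,0,0,0.7],
)

```text
clock: 16.62
eef_pos: [548.8, 277.3, 75.9]
eef_rot: [-3.142, 0.0, 1.655]
wrist_force: [-0.4, 0.3, 1.5]
finger_gap: 28.2
finger_force: 0.0
```

>>> step_arm(
  series=[0,0,10,0,0.7,0,0,20,0,0.7,0,0,30,0,0.7,0,0,40,0,0.7,0,-20,40,-0.05,0.7,0,-40,0,-0.05,0.7,0,-40,0,-0.05,0.7,0,-40,0,-0.05,0.7,0,-40,0,-0.05,0.7,0,-40,0,-0.05,0.7,0,-40,0,-0.05,0.7,0,-40,0,-0.05,0.7,0,-40,0,-0.05,0.7,0,0,0,0,0.7,0,0,0,0,0.7],
)

```text
clock: 18.5
eef_pos: [548.9, -62.2, 216.9]
eef_rot: [3.141, -0.0, 1.205]
wrist_force: [0.0, -0.0, -1.1]
finger_gap: 28.2
finger_force: 0.0
```

```bash
python3 -c "
from rim import *
from m import measure
print(manip.read_state()['eef_pos'])
p,d,i=measure('top5',z_red=74,red=(100,240,110,260))
rims([('mid',(555,213),46,60,[50,95]),('large',(558,210),55,45,[10,50,95]),('small',(555,213),36,74,[95])])
q,_=manip.camera('side')
cv2.imwrite('pics/c5.png',np.hstack([cv2.resize(p[110:210,130:230],None,fx=4,fy=4),cv2.resize(q[170:270,150:250],None,fx=4,fy=4)]))"
```

```text
[548.91266247 -62.1528733  216.87734032]
blue 72 ang 49.9 ends [585. 250.] [629. 302.]
black 99 ang -170.5 ends [689. 232.] [615. 220.]
red 114 ang 96.3 ends [552. 250.] [544. 330.]
rim 36 [562.4 212.8] 59.4
rim 52 [559.7 219.7] 54.4
top mid [555.6 212. ] 84 z 60.1 resid 0.9
top large [560. 209.] 77 z 45.1 resid 1.4
top small [556.2 212.8] 77 z 73.9 resid 0.9
side mid [552.2 218.4] 53 z 59.2 resid 2.9
side large [558.8 210.3] 62 z 44.9 resid 3.1
side small [552.7 216.1] 49 z 72.7 resid 2.0
```

View pics/c5.png

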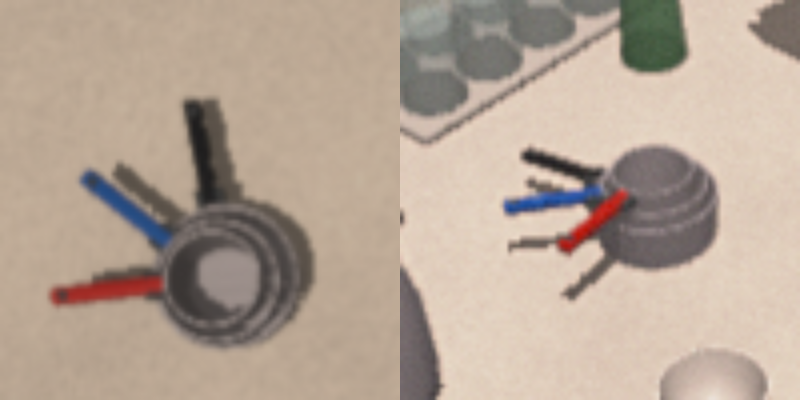

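The handles fan out black 9.5°, blue 50°, red 96° in the views (black tip 190,105, blue 88,180, red 60,295 in the left crop). The rim heights of 45, 60 and 74 mm show all three fully nested, and the arm is clear.

```bash
python3 -c "
from cell import manip
print(manip.sign_off())"
```

```text
the job is handed in; nothing more can be done
None
```

The job is handed in: the three pans are nested, with the handles fanned at about 40° (black to blue) and 46° (blue to red), the gripper open and clear; I didn't re-measure the other crockery, and sign-off gave no verdict.

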